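# Load a furniture foot into the glue-up jig

## Robot

A 6-joint arm with a two-finger parallel gripper is mounted at the origin on the work surface. World frame = base frame: x ahead of the robot, y to its left, z up, the work surface at z = 0. Lengths are in m, angles in degrees, forces in N, time in s.
With the tool pointing down it reaches from about 0.375 to 0.9 m from the base axis. Payload 3.1 kg.
Tool frame: the origin (TCP) lies at the very end of the fingers, on their centre line; the grasp point (between the pads) lies 19 mm behind it (bot.tcp_to_grasp is the distance from the TCP to the grasp point, in m); z points along the fingers, y is the line along which they close (so a half turn about z gives the same grasp; the last joint's range is limited). The gripper opens to 87 mm and grips with 3 to 60 N. Pads are 19 mm wide; open, the fingers measure 117 mm over their backs; the gripper's body (75 mm by 190 mm) begins 51 mm behind the grasp point.
Start: joints at [-10.227, 30.224, 82.088, -0, 67.689, -10.227], TCP at [0.625, 0, 0.223] pointing down, gripper open.
Joint ranges: [-176.69, 176.69], [-43.24, 126.21], [12.49, 139.97], [-82, 262], [0, 151.66], [-163.58, 163.58]. Speed limits (degrees/s): [159.86, 159.86, 180, 180, 180, 180].

## Interface

Orientations are given as a 3x3 rotation matrix whose columns are the frame's x, y, z axes.
In Python, from rig import telemetry, capture, camera_info, job, bot gives the robot as it stands. The module is installed in compiled form; this text tells all that it offers.
- The arm moves only by the tool carry_out, never from a script. Its argument "deltas" is a list that holds one entry, the list of rows, each a list of 7 numbers: the shift along the tool's x, y, z scaled (see below), then the turn, a rotation vector about the tool's x, y, z scaled (see below), then the closure, from -1 (fully open) to 1 (shut). In form: [[[dx, dy, dz, ax, ay, az, claw], ...]]. A call has exactly 10 rows; each row is the pose to reach, as a shift and turn from the pose commanded when the call began, along the tool's axes at that moment, turning the shorter way round; what a row does not reach only later rows make up. The controller multiplies each number of a shift by 15 cm and each number of a turn by 360 degrees. A row lasts 1/12 s, in which the tool goes at most 41.7 mm and 7.16 degrees, less where a joint would pass 70% of its speed; a pose out of reach is approached as far as the arm can. A call with a number of a shift or a turn outside -1 to 1 is refused whole. A call with a gripper value outside its range is refused whole. The fingers move at their own pace and stop on an object; the grip force is fixed at half the most. Time passes only in rows, so rows that repeat a pose let the fingers close, or fill a call up. It gives the time, the measured TCP pose, the force, the opening and the grip force at its end, in the units of the state.
- telemetry.read_state(): the state, without advancing time (a new reading comes with each control period).
- capture(name): name is "scene" or "side" or "wrist"; returns the picture (480x640x3 uint8, red, green, blue); there is no depth.
- camera_info(name): a dict with "mtx" (3x3 intrinsics, pixels), "cam_to_world" (4x4, takes a point from camera to world coordinates); the wrist camera has in their place "T_tool_cam" (4x4, takes a point from camera to tool coordinates, whose origin is the TCP and whose axes are the flange's). Camera axes: x right, y down, z forward; pixel columns grow to the right and rows downward; lengths in m; the calibration is good to about 2 mm. A picture is of the moment at which its call begins: read the wrist's pose just before it. camera_info takes no time and is no camera call.
- job.hand_in(): hands the job in; it is judged then, once.
The state is a dict: "time_s": time; "joint_positions": joint angles; "qvel": joint speeds; "tau": joint torques, N m; "position": TCP position; "tcp_rot": TCP orientation; "force": force on the tool from outside, world axes, zero at the start; "moment": the same for the moment, N m; "opening": opening from 0.0 (shut) to 1.0 (fully open); "grasp_force": force on a finger pad.
Only numpy, scipy, OpenCV 4.12 (cv2) and the standard library are available. Lean on these libraries where they do the work, as an engineer would, in place of code of your own. Each camera call takes 0.05 s, during which the arm holds its last target. There are 200 camera calls.

## Task

Load the glue-up jig with the three parts of the furniture foot, flat and square in its pocket: first the thick block, then the plain thin board on it, last the cap, boss up. Tip the cap in with one end under the fixed steel toe and press its other end down until the spring catch snaps out over it and the cap lies fully home on the board. Let go, and leave the other things on the bench where they are.

Things in the scene. Friction and masses are not known exactly. Their poses are not given: they have to be found in the camera images.
- jig: Wooden glue-up jig fixed to the bench, base board 190 x 120 x 15 mm. Origin: centre of its underside, on the bench; x runs lengthwise from the fixed steel toe (-x, right-hand end seen from the robot) to the spring catch (+x), z up. Outer end walls: inner faces at x = -58.5 and +58.5 mm, 15 mm thick, 99 mm wide, 106 mm (toe) and 92 mm (catch) high above the bench. The cap goes between them.
- pocket_floor (a point): Middle of the pocket floor, 15 mm above the bench, axes as the jig's. Up to 66 mm above the bench the pocket is 94 mm long (x); it is 64 mm wide (y), bounded at the sides only by 4 corner posts (x from 31.5 to 58.5 mm either way, 18 mm thick, top 84 mm above the bench), leaving a 63 mm finger gap in each side. With all home the cap's plate lies 75 to 93 mm above the bench.
- catch (a joint): Travel of the steel spring catch at the +x end of the jig, m: 0 = sprung out over the pocket, 0.012 = pushed fully back (+x). At rest its underside is 95 mm above the bench, 2 mm over a cap that is home. The cap's end pressed down on its ramp (about 8 to 15 N at that end) drives it back, then it snaps out over the cap's top.
- catch_nose (a point): Nose of the spring catch: lower inner edge of its ramp, at rest at jig x = 51.5 mm, 97.5 mm above the bench, middle of its 34 mm width. The ramp rises outwards to x = 59 mm, 108.5 mm above the bench; a thumb bar behind it reaches 111.5 mm.
- toe_tip (a point): Lower inner edge of the fixed steel toe, middle of its 40 mm width, at jig x = -50.5 mm, 95 mm above the bench. The toe is a flat lip reaching in from the -x end wall, 11 mm thick, screw heads to 109 mm above the bench.
- foot_block: Thick pale wooden block 90 (x) x 60 (y) x 45 (z) mm, plain. Origin: centre of its underside.
- spacer_board: Thin pale wooden board 90 (x) x 60 (y) x 15 (z) mm, plain. Origin: centre of its underside.
- cap: Pale wooden cap: a plate 114 (x) x 60 (y) x 18 (z) mm with a round boss 40 mm in diameter and 22 mm high standing on the middle of it (40 mm high in all). Origin: centre of its underside. Either end may go under the toe.
- chisel_a: Bystander, leave alone: wood-carving chisel with dark wooden handle, lying on the bench, about 230 mm long, at the right side
- chisel_b: Bystander, leave alone: chisel like the others, about 210 mm long, at the right, towards the far edge
- chisel_c: Bystander, leave alone: chisel like the others, about 200 mm long, at the left, towards the far edge
- mallet: Bystander, leave alone: wooden mallet lying on the bench, 270 mm long, head 70 x 110 x 70 mm, at the far left
- glue_bottle: Bystander, leave alone: white plastic bottle with red cap, diameter 48 mm, 110 mm tall, near the robot on the right
- wax_tin: Bystander, leave alone: round metal tin, diameter 60 mm, 45 mm tall, beyond the jig on the left
- offcut: Bystander, leave alone: pale wooden offcut 150 x 42 x 30 mm beyond the jig; not one of the parts
Things that resemble listed ones, but are neither listed nor needed, are in the scene too. Leave any green or purple look-alike of the cap alone.

How it is judged:
By the outcome, as a careful person would: the job done as asked, in the order asked, and still so for the second after the job is handed in, with the robot touching nothing.
It also fails if it takes over 72 s, if anything falls off the work surface, if the arm or the gripper's body presses on something with over 40 N, if the wrist force passes 120 N, or if a joint passes its speed limit or range.

## Working session

There is one attempt and no reset: what is moved stays moved. The work goes in short steps, Python scripts to look and compute and a tool call to move; the robot and the scene stay as the last step left them, time stands still between calls to the robot, and variables do not carry over. Pictures are saved under pics/ and viewed, at most 10 in all, crops included, and the job is handed in when it is done.

Besides the shell and the picture viewer there is one more tool, called after "Request:" in YAML: its name, and indented under it one key for each argument. carry_out: Moves the arm, as the interface text tells. Its arguments: {"type":"object","properties":{"deltas":{"type":"array","items":{"type":"array","items":{"type":"array","items":{"type":"number"}}}}},"required":["deltas"]}

```bash
mkdir -p pics; python3 - <<'E'
from rig import telemetry, capture, camera_info, job, bot
import cv2
print(telemetry.read_state()); 
for n in("scene","side","wrist"):
    im=capture(n); cv2.imwrite(f"pics/{n}0.png",im[:,:,::-1]); print(n,camera_info(n))
E
```

```text
{'time_s': 0.0, 'joint_positions': array([-1.02254516e+01,  3.02788427e+01,  8.21560610e+01,  4.58707155e-04,
        6.76879506e+01, -1.02271348e+01]), 'qvel': array([-0.03667314,  0.04396709, -0.07388032, -0.08017368, -0.1019413 ,
       -0.06026974]), 'tau': array([-5.45745443e-04, -4.40045428e+01, -1.76593530e+01,  6.32597599e-02,
        5.83207863e-02, -1.53719384e-04]), 'position': array([6.24276931e-01, 1.82320464e-04, 2.21574751e-01]), 'tcp_rot': array([[-2.59193654e-05,  9.99997776e-01, -2.10883874e-03],
       [ 9.99999924e-01,  2.67375115e-05,  3.87933244e-04],
       [ 3.87988766e-04, -2.10882853e-03, -9.99997701e-01]]), 'force': array([ 0.17347133, -0.66276866,  0.5725121 ]), 'moment': array([-0.03803462, -0.05995061,  0.00798981]), 'grasp_force': 0.0, 'opening': 0.9984091879856293}
scene {'mtx': array([[453.84606251,   0.        , 325.35572491],
       [  0.        , 453.84606251, 246.81723948],
       [  0.        ,   0.        ,   1.        ]]), 'cam_to_world': array([[-7.41206659e-01,  5.20048941e-01, -4.24454695e-01,
         9.96073058e-01],
       [ 6.71276796e-0
[... 489 characters left out ...]
0.35481973, -0.74352285,  0.56681278, -0.81078825],
       [ 0.0032878 , -0.60724776, -0.79450573,  1.24010878],
       [ 0.        ,  0.        ,  0.        ,  1.        ]])}
wrist {'mtx': array([[410.92024039,   0.        , 323.59041375],
       [  0.        , 410.92024039, 243.88236364],
       [  0.        ,   0.        ,   1.        ]]), 'T_tool_cam': array([[ 1.09735441e-04, -9.66568153e-01, -2.56409817e-01,
         6.95668775e-02],
       [ 9.99999974e-01,  5.53933762e-05,  2.19156836e-04,
         1.40237041e-04],
       [-1.97626613e-04, -2.56409835e-01,  9.66568134e-01,
        -1.63074666e-01],
       [ 0.00000000e+00,  0.00000000e+00,  0.00000000e+00,
         1.00000000e+00]])}
```

View pics/scene0.png

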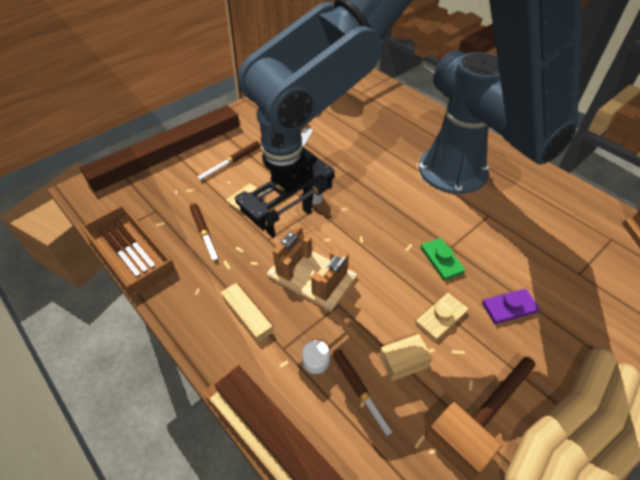

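View pics/side0.png

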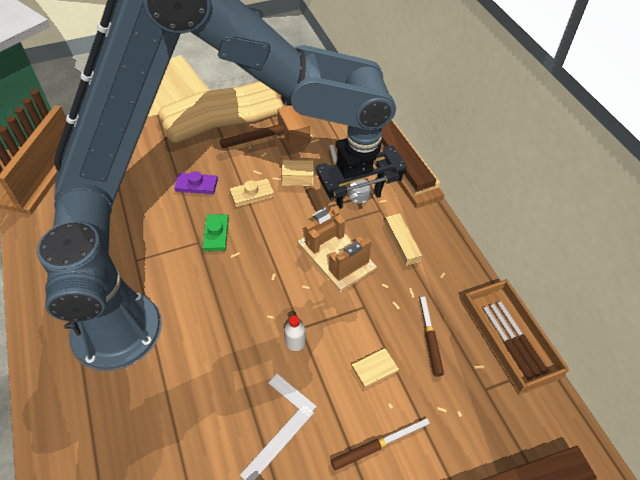

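The side view shows the jig at about (338,247), block at (298,172), natural cap at (252,190), and plain board at (375,367). The green and purple look-alikes are at (215,232) and (196,183). The scene view shows the jig at (313,278), cap at (442,316) and block at (405,356).

```bash
cat > h.py <<'E'
import numpy as np, cv2
from rig import telemetry, capture, camera_info, job, bot
def pose(name,st=None):
    ci=camera_info(name)
    if name!="wrist": return ci["mtx"],ci["cam_to_world"]
    st=st or telemetry.read_state()
    T=np.eye(4);T[:3,:3]=st["tcp_rot"];T[:3,3]=st["position"]
    return ci["mtx"],T@ci["T_tool_cam"]
def cast(K,T,uv,z):
    uv=np.asarray(uv,float).reshape(-1,2)
    d=np.c_[uv,np.ones(len(uv))]@np.linalg.inv(K).T@T[:3,:3].T
    o=T[:3,3]; return o+d*((z-o[2])/d[:,2])[:,None]
def proj(K,T,p):
    q=(np.atleast_2d(p)-T[:3,3])@T[:3,:3]@K.T; return q[:,:2]/q[:,2:]
E
python3 - <<'E'
from h import *
for n,seeds in(("side",{"block":(298,168,.045),"cap":(240,197,.018),"board":(375,367,.015),"jig":(322,262,.015)}),("scene",{"block":(412,350,.045),"cap":(430,325,.018),"jig":(300,286,.015)})):
    im=cv2.imread(f"pics/{n}0.png"); K,T=pose(n)
    hsv=cv2.cvtColor(im,cv2.COLOR_BGR2HSV)
    for k,(u,v,z) in seeds.items(): print(n,k,hsv[v,u],cast(K,T,(u,v),z)[0].round(3))
    print("bench",hsv[300,250] if n=="side" else hsv[250,370])
    a=im[120:420,160:460] if n=="side" else im[180:400,220:560]
    cv2.imwrite(f"pics/{n}0c.png",cv2.resize(a,None,fx=2,fy=2,interpolation=cv2.INTER_CUBIC))
E
```

```text
side block [ 18 117 170] [0.581 0.314 0.045]
side cap [ 20 110 239] [0.397 0.29  0.018]
side board [ 22 102 247] [ 0.542 -0.319  0.015]
side jig [ 22  86 249] [ 0.534 -0.001  0.015]
bench [ 14 136 188]
scene block [ 18 122 176] [0.568 0.323 0.045]
scene cap [ 22  97 245] [0.478 0.303 0.018]
scene jig [ 17 108 186] [0.626 0.024 0.015]
bench [ 14 142 188]
```

View pics/side0c.png

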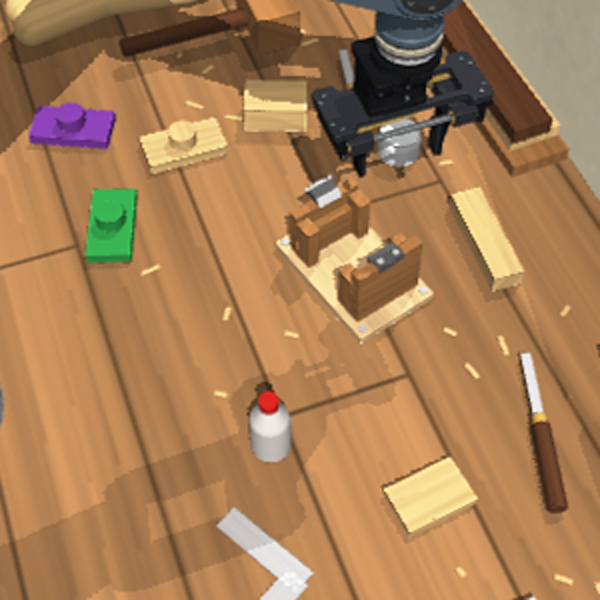

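The crop shows jig base corners at (280,240), (360,338) and (432,292). The toe end is the near one with the screw heads, and the catch is at (325,190). The board's top face is around (430,495), cap around (184,145), and block around (276,105).

```bash
python3 - <<'E'
from h import *
K,T=pose("side")
c=lambda l: np.array(l)/2+[160,120]
j=cast(K,T,c([(280,241),(361,334),(432,290)]),.015);print("jig",j.round(3))
m=(j[0]+j[2])/2; d=j[0]-j[1]; print(m.round(4),np.linalg.norm(d),np.linalg.norm(j[2]-j[1]),np.degrees(np.arctan2(d[1],d[0])))
for n,l,z in(("board",[(449,458),(477,495),(408,528),(383,490)],.015),("cap",[(140,144),(213,118),(227,144),(150,166)],.018),("block45",[(249,80),(308,80),(307,110),(245,107)],.045),("block60",[(249,80),(308,80),(307,110),(245,107)],.06)):
    p=cast(K,T,c(l),z); e=np.diff(np.r_[p,p[:1]],axis=0); print(n,p.mean(0).round(3),np.linalg.norm(e,axis=1).round(3),np.degrees(np.arctan2(e[:,1],e[:,0])).round(0))
E
```

```text
jig [[ 0.504  0.086  0.015]
 [ 0.55  -0.089  0.015]
 [ 0.661 -0.059  0.015]]
[0.5828 0.0133 0.015 ] 0.18102919429617728 0.11571363734645679 104.60271920289524
board [ 0.542 -0.317  0.015] [0.055 0.09  0.053 0.089] [ -79. -174.   99.    7.]
cap [0.433 0.299 0.018] [0.113 0.056 0.114 0.045] [   6.  -87. -179.   92.]
block45 [0.584 0.317 0.045] [0.086 0.061 0.089 0.055] [ -21. -112.  156.   65.]
block60 [0.579 0.303 0.06 ] [0.085 0.06  0.088 0.054] [ -21. -112.  156.   65.]
```

View pics/wrist0.png

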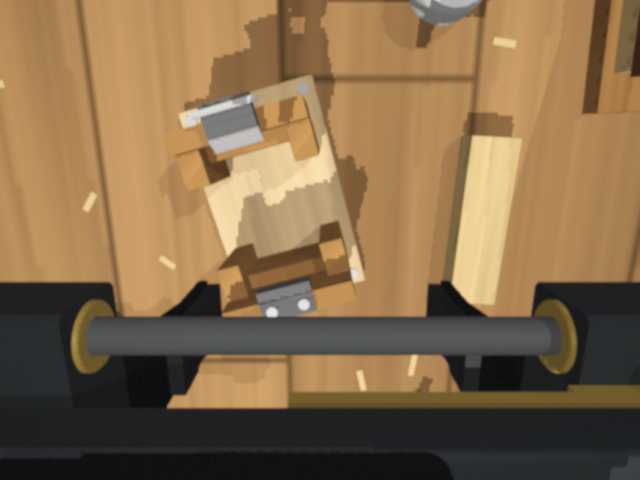

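The wrist view shows the jig with base corners near (180,115), (314,76) and (363,279). The catch nose edge runs (214,154)–(263,135) and the toe tip edge runs (256,295)–(313,281).

```bash
python3 - <<'E'
from h import *
K,T=pose("wrist")
b=cast(K,T,[(180,115),(314,76),(363,281)],.015)
n=cast(K,T,[(214,154),(263,135)],.0975); t=cast(K,T,[(256,295),(313,281)],.095)
print(b.round(4),n.round(4),t.round(4))
c=(b[0]+b[2])/2; print("base c",c, np.linalg.norm(b[1]-b[2]),np.linalg.norm(b[1]-b[0]))
d=b[1]-b[2];print(np.degrees(np.arctan2(d[1],d[0])))
d=b[0]-b[1];print(np.degrees(np.arctan2(d[1],d[0]))-90)
nm,tm=n.mean(0),t.mean(0);d=nm-tm;L=np.linalg.norm(d[:2]);u=d/L
print("L",L,np.degrees(np.arctan2(d[1],d[0])),"c",(nm+tm)/2-u*.0005)
E
```

```text
[[ 0.5008  0.0863  0.015 ]
 [ 0.6163  0.1176  0.015 ]
 [ 0.6619 -0.065   0.015 ]] [[0.5495 0.0571 0.0975]
 [0.5835 0.0696 0.0975]] [[ 0.5734 -0.0471  0.095 ]
 [ 0.6165 -0.0359  0.095 ]]
base c [0.58136184 0.01063328 0.015     ] 0.1881621349016026 0.11961681334769858
104.04568068084329
-254.8298408011646
L 0.1086557080851183 105.21000837114592 c [0.5808504  0.01043651 0.0962385 ]
```

Request:
carry_out:
  deltas:
    - [[0.9,-0.13,0,0,0,0,-1],[0.9,-0.13,0,0,0,-0.02,-1],[0.9,-0.13,0,0,0,-0.04,-1],[0.9,-0.13,0,0,0,-0.06,-1],[0.9,-0.13,0,0,0,-0.08,-1],[0.9,-0.13,0,0,0,-0.1,-1],[0.9,-0.13,0,0,0,-0.12,-1],[0.9,-0.13,0,0,0,-0.14,-1],[0.9,-0.13,0,0,0,-0.16,-1],[0.9,-0.13,0,0,0,-0.18,-1]]

```text
time_s: 0.98
position: [0.6051, 0.1351, 0.2221]
tcp_rot: [[-0.905, 0.425, -0.001], [0.425, 0.905, -0.0], [0.001, -0.0, -1.0]]
force: [0.2, -0.8, 0.4]
opening: 1.0
grasp_force: 0.0
```

Request:
carry_out:
  deltas:
    - [[0.3,1.0,0,0,0,0,-1],[0.3,1.0,0,0,0,-0.009,-1],[0.3,1.0,0,0,0,-0.009,-1],[0.3,1.0,0,0,0,-0.009,-1],[0.3,1.0,0,0,0,-0.009,-1],[0.3,1.0,0,0,0,-0.009,-1],[0.3,1.0,0,0,0,-0.009,-1],[0.3,1.0,0,0,0,-0.009,-1],[0.3,1.0,0,0,0,-0.009,-1],[0.3,1.0,0,0,0,-0.009,-1]]

```text
time_s: 1.82
position: [0.6297, 0.2883, 0.2227]
tcp_rot: [[-0.924, 0.381, -0.0], [0.381, 0.924, -0.0], [0.0, -0.0, -1.0]]
force: [0.9, -0.6, 1.0]
opening: 1.002
grasp_force: 0.0
```

```bash
python3 - <<'E'
from h import *
s=telemetry.read_state(); im=capture("wrist"); cv2.imwrite("pics/w1.png",im[:,:,::-1])
print(s["position"],s["tcp_rot"][:,1])
E
```

```text
[0.62969018 0.28833401 0.22272312] [ 3.81193214e-01  9.24495361e-01 -2.48555938e-04]
```

View pics/w1.png

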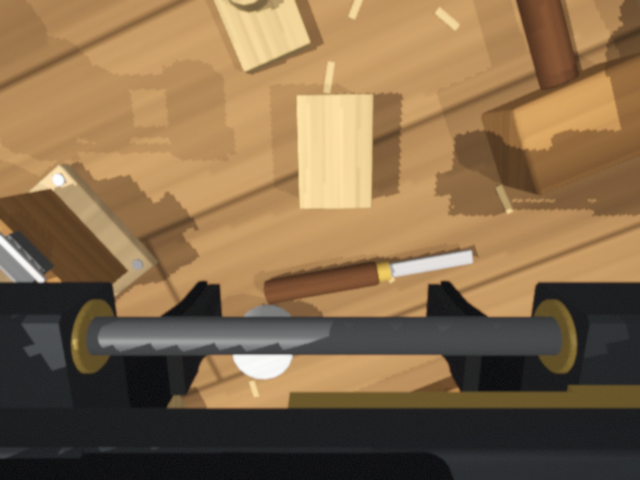

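The wrist view shows the block squarely: top face corners are (297,95), (372,95), (372,208), (299,208). The cap is at the top (262,35), with chisel and mallet clear of the finger path.

```bash
cat >> h.py <<'E'
def to_tool(p,yaw_target=None,st=None):
    "print scaled tool move from present pose to world point p and tool-y heading"
    st=st or telemetry.read_state(); R=st["tcp_rot"]
    d=R.T@(np.asarray(p)-st["position"])/.15
    h=np.degrees(np.arctan2(R[1,1],R[0,1]))
    print("at",st["position"].round(4),"tooly",h.round(2),"move",d.round(3),"az",None if yaw_target is None else [round(-(((yaw_target-h+o+180)%360)-180)/360,4) for o in(0,180)])
def pale(im,uv,K,T,z,lo=(17,40,120),hi=(30,150,255)):
    hsv=cv2.cvtColor(im,cv2.COLOR_RGB2HSV); m=cv2.inRange(hsv,np.array(lo),np.array(hi))
    m=cv2.morphologyEx(m,cv2.MORPH_OPEN,np.ones((5,5),np.uint8))
    cs,_=cv2.findContours(m,cv2.RETR_EXTERNAL,cv2.CHAIN_APPROX_NONE)
    c=max((c for c in cs if cv2.contourArea(c)>300),key=lambda c:cv2.pointPolygonTest(c,uv,True))
    w=cast(K,T,c.reshape(-1,2)+.0,z)[:,:2]
    (x,y),(a,b),g=cv2.minAreaRect((w*1000).astype(np.float32))
    if a<b: a,b,g=b,a,g+90
    print("rect c",round(x/1000,4),round(y/1000,4),"size",round(a,1),round(b,1),"heading",round((g+90)%180-90,2)); return m,w
E
python3 - <<'E'
from h import *
im=cv2.imread("pics/w1.png")[:,:,::-1].copy(); K,T=pose("wrist")
pale(im,(335,150),K,T,.045)
c=cast(K,T,[(297,95),(372,95),(372,208),(299,208)],.045);print(c.round(4),c.mean(0))
to_tool([*c.mean(0)[:2],.018],67)
E
```

```text
rect c 0.5698 0.322 size 126.5 62.1 heading -21.32
[[0.5294 0.307  0.045 ]
 [0.5518 0.3613 0.045 ]
 [0.6355 0.3297 0.045 ]
 [0.6122 0.2731 0.045 ]] [0.5822389  0.31774861 0.045     ]
at [0.6297 0.2885 0.2227] tooly 67.6 move [0.367 0.06  1.365] az [np.float64(0.0017), np.float64(-0.4983)]
```

Request:
carry_out:
  deltas:
    - [[0.367,0.06,0,0,0,-0.002,-1],[0.367,0.06,0.0,0,0,-0.002,-1],[0.367,0.06,0.3,0,0,-0.002,-1],[0.367,0.06,0.5,0,0,-0.002,-1],[0.367,0.06,0.7,0,0,-0.002,-1],[0.367,0.06,0.9,0,0,-0.002,-1],[0.367,0.06,1.0,0,0,-0.002,-1],[0.367,0.06,1.0,0,0,-0.002,-1],[0.367,0.06,1.0,0,0,-0.002,-1],[0.367,0.06,1.0,0,0,-0.002,-1]]

```text
time_s: 2.7
position: [0.5832, 0.3193, 0.074]
tcp_rot: [[-0.93, 0.368, 0.002], [0.368, 0.93, 0.001], [-0.002, 0.002, -1.0]]
force: [0.5, 0.0, 0.1]
opening: 1.0
grasp_force: 0.0
```

Request:
carry_out:
  deltas:
    - [[0,0,0.2,0,0,0,-1],[0,0,0.365,0,0,0,-1],[0,0,0.365,0,0,0,-1],[0,0,0.365,0,0,0,1],[0,0,0.365,0,0,0,1],[0,0,0.365,0,0,0,1],[0,0,0.365,0,0,0,1],[0,0,0.365,0,0,0,1],[0,0,0.365,0,0,0,1],[0,0,0.365,0,0,0,1]]

```text
time_s: 3.53
position: [0.5827, 0.319, 0.0192]
tcp_rot: [[-0.93, 0.368, 0.002], [0.368, 0.93, 0.0], [-0.001, 0.001, -1.0]]
force: [-1.2, -1.1, 5.7]
opening: 0.69
grasp_force: 30.0
```

Request:
carry_out:
  deltas:
    - [[0,0,-0.2,0,0,0,1],[0,0,-0.5,0,0,0,1],[0,0,-0.75,0,0,0.015,1],[0,0,-1,0,0,0.034,1],[0,-0.1,-1,0,0,0.053,1],[-0.1,-0.3,-1,0,0,0.072,1],[-0.2,-0.5,-1,0,0,0.091,1],[-0.3,-0.75,-1,0,0,0.11,1],[-0.44,-1,-1,0,0,0.13,1],[-0.44,-1,-1,0,0,0.149,1]]

```text
time_s: 4.37
position: [0.5889, 0.1482, 0.1674]
tcp_rot: [[-0.244, 0.97, -0.0], [0.97, 0.244, -0.004], [-0.004, -0.001, -1.0]]
force: [1.0, 0.4, -2.1]
opening: 0.689
grasp_force: 30.0
```

Request:
carry_out:
  deltas:
    - [[-0.2,-0.05,0,0,0,0,1],[-0.4,-0.1,0,0,0,0,1],[-0.6,-0.15,0,0,0,0,1],[-0.8,-0.2,0,0,0,0,1],[-1,-0.25,0,0,0,0,1],[-1,-0.3,0,0,0,0,1],[-1,-0.3,0,0,0,0,1],[-1,-0.3,0,0,0,0,1],[-1,-0.3,0,0,0,0,1],[-1,-0.3,0,0,0,0,1]]

```text
time_s: 5.2
position: [0.583, 0.0001, 0.1677]
tcp_rot: [[-0.257, 0.967, 0.0], [0.967, 0.257, 0.0], [0.0, 0.0, -1.0]]
force: [0.3, -0.3, -1.5]
opening: 0.687
grasp_force: 30.0
```

Request:
carry_out:
  deltas:
    - [[-0.2,0,0,0,0,0,1],[-0.4,0,0,0,0,0,1],[-0.4,0,0,0,0,0,1],[-0.4,0,0,0,0,0,1],[-0.4,0,0,0,0,0,1],[-0.4,0,0,0,0,0,1],[-0.4,0,0,0,0,0,1],[-0.4,0,0,0,0,0,1],[-0.4,0,0,0,0,0,1],[-0.4,0,0,0,0,0,1]]

```text
time_s: 6.03
position: [0.5982, -0.0588, 0.1678]
tcp_rot: [[-0.256, 0.967, -0.0], [0.967, 0.256, 0.0], [0.0, -0.0, -1.0]]
force: [-0.8, 0.5, -2.5]
opening: 0.689
grasp_force: 30.0
```

```bash
python3 - <<'E'
from h import *
to_tool([.581,.0105,.15],14.7); im=capture("wrist"); cv2.imwrite("pics/w2.png",im[:,:,::-1])
E
```

```text
at [ 0.5982 -0.0588  0.1678] tooly 14.81 move [0.476 0.007 0.119] az [np.float64(0.0003), np.float64(-0.4997)]
```

View pics/w2.png

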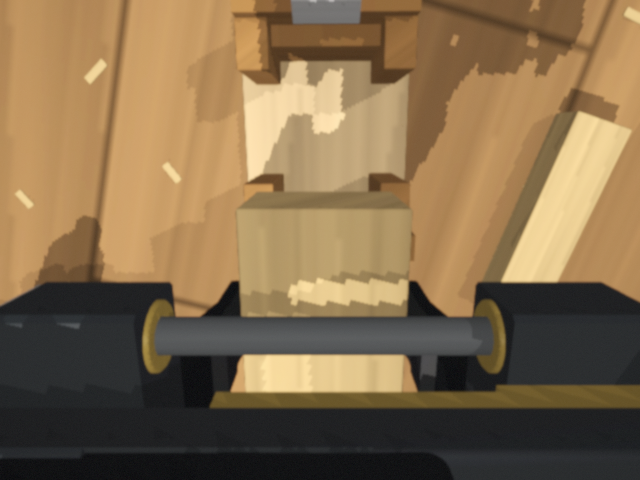

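The wrist view shows the held block's leading top edge at row 208, columns 238–411. Ahead of it the jig's base edges run at columns ~245 and ~408, with catch-end posts at rows 10–80.

```bash
python3 - <<'E'
from h import *
im=cv2.imread("pics/w2.png"); K,T=pose("wrist"); s=telemetry.read_state()
hsv=cv2.cvtColor(im,cv2.COLOR_BGR2HSV).astype(int)
g=im.astype(float)
for r in (90,110,130,150,165):
    d=np.abs(np.diff(cv2.blur(g,(1,3))[r],axis=0)).sum(1)
    L=230+np.argmax(d[230:262]);R=392+np.argmax(d[392:425]); p=cast(K,T,[(L+.5,r),(R+.5,r)],.015); print(r,L,R,p[:,:2].round(4).tolist())
    
u=np.array([np.cos(np.radians(104.7)),np.sin(np.radians(104.7))])
w=cast(K,T,[(238,208),(411,208)],s["position"][2]+.0258); print("block end",w.round(4),"rel TCP along x",((w[:,:2]-s["position"][:2])@u).round(4))
cv2.imwrite("pics/w2c.png",cv2.resize(im[0:220,200:440],None,fx=3,fy=2.7,interpolation=cv2.INTER_CUBIC))
E
```

```text
90 242 407 [[0.5158, 0.0236], [0.6312, 0.0542]]
110 243 406 [[0.5194, 0.0103], [0.6348, 0.0408]]
130 244 406 [[0.523, -0.0033], [0.6391, 0.0274]]
150 246 405 [[0.5275, -0.0171], [0.6428, 0.0134]]
165 246 404 [[0.5298, -0.0279], [0.6454, 0.0027]]
block end [[ 0.5588 -0.0222  0.1936]
 [ 0.6153 -0.0072  0.1936]] rel TCP along x [0.0456 0.0457]
```

View pics/w2c.png

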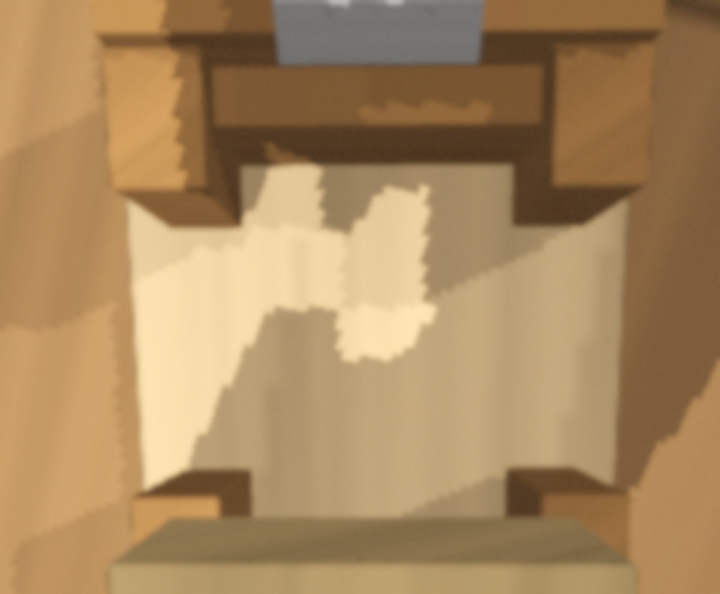

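The enlarged crop shows post foot corners at (239,226) and (514,226), the pocket end at y=163, and post top front corners at (207,187) and (553,187).

```bash
python3 - <<'E'
from h import *
K,T=pose("wrist"); c=lambda l: np.array(l)/[3,2.7]+[200,0]
for hd in (104.7,105.2):
    u=np.array([np.cos(np.radians(hd)),np.sin(np.radians(hd))]); v=np.array([-u[1],u[0]])
    def est(n,l,z,x):
        p=cast(K,T,c(l),z)[:,:2]; m=p.mean(0)-x*u; d=p[1]-p[0]; print(hd,n,"width",np.linalg.norm(d).round(4),"hd",(np.degrees(np.arctan2(d[1],d[0]))+90).round(2),"centre",m.round(4))
    est("foot",[(239,226),(514,226)],.015,.0315)
    est("wall",[(241,163),(514,163)],.015,.047)
    est("posttop",[(207,187),(553,187)],.084,.0315)
    est("postout",[(115,190),(645,185)],.084,.0315)
    est("nose",[(280,65),(480,65)],.0975,.0515)
    b=np.array([[.5230,-.0033],[.6391,.0274]]).mean(0); print("base mid",b, "lat",(b@v).round(4), "c lat",(np.array([.581,.0105])@v).round(4))
to_tool([.581,.0105,.12],15)
E
```

```text
104.7 foot width 0.0661 hd 104.81 centre [0.5808 0.0127]
104.7 wall width 0.0647 hd 104.81 centre [0.581  0.0128]
104.7 posttop width 0.0644 hd 104.81 centre [0.5812 0.0125]
104.7 postout width 0.0987 hd 105.37 centre [0.5812 0.0124]
104.7 nose width 0.0343 hd 104.81 centre [0.5811 0.0122]
base mid [0.58105 0.01205] lat -0.5651 c lat -0.5646
105.2 foot width 0.0661 hd 104.81 centre [0.5811 0.0127]
105.2 wall width 0.0647 hd 104.81 centre [0.5813 0.0129]
105.2 posttop width 0.0644 hd 104.81 centre [0.5814 0.0126]
105.2 postout width 0.0987 hd 105.37 centre [0.5814 0.0125]
105.2 nose width 0.0343 hd 104.81 centre [0.5815 0.0123]
base mid [0.58105 0.01205] lat -0.5639 c lat -0.5634
at [ 0.5982 -0.0589  0.1678] tooly 14.8 move [0.477 0.007 0.319] az [np.float64(-0.0005), np.float64(0.4995)]
```

Request:
carry_out:
  deltas:
    - [[0.25,0.007,0,0,0,0,1],[0.485,0.013,0,0,0,-0.0005,1],[0.485,0.013,0,0,0,-0.0005,1],[0.485,0.013,0,0,0,-0.0005,1],[0.485,0.013,0.1,0,0,-0.0005,1],[0.485,0.013,0.2,0,0,-0.0005,1],[0.485,0.013,0.3,0,0,-0.0005,1],[0.485,0.013,0.4,0,0,-0.0005,1],[0.485,0.013,0.5,0,0,-0.0005,1],[0.485,0.013,0.55,0,0,-0.0005,1]]

```text
time_s: 6.92
position: [0.5814, 0.0105, 0.0837]
tcp_rot: [[-0.257, 0.966, -0.002], [0.966, 0.257, -0.0], [0.0, -0.002, -1.0]]
force: [-0.1, 0.1, -2.2]
opening: 0.685
grasp_force: 30.0
```

Request:
carry_out:
  deltas:
    - [[0,0,0.04,0,0,0,1],[0,0,0.08,0,0,0,1],[0,0,0.12,0,0,0,1],[0,0,0.16,0,0,0,1],[0,0,0.2,0,0,0,1],[0,0,0.24,0,0,0,1],[0,0,0.27,0,0,0,1],[0,0,0.3,0,0,0,1],[0,0,0.31,0,0,0,1],[0,0,0.32,0,0,0,1]]

```text
time_s: 7.75
position: [0.5815, 0.0116, 0.037]
tcp_rot: [[-0.258, 0.966, -0.0], [0.966, 0.258, 0.0], [0.0, -0.0, -1.0]]
force: [-0.3, 0.3, -1.7]
opening: 0.684
grasp_force: 30.0
```

Request:
carry_out:
  deltas:
    - [[0,0,0.01,0,0,0,1],[0,0,0.018,0,0,0,1],[0,0,0.018,0,0,0,1],[0,0,0.018,0,0,0,-1],[0,0,0.018,0,0,0,-1],[0,0,0.018,0,0,0,-1],[0,0,0.018,0,0,0,-1],[0,0,0.018,0,0,0,-1],[0,0,0.018,0,0,0,-1],[0,0,0.018,0,0,0,-1]]

```text
time_s: 8.58
position: [0.5817, 0.0115, 0.0347]
tcp_rot: [[-0.258, 0.966, 0.0], [0.966, 0.258, -0.0], [-0.0, 0.0, -1.0]]
force: [-0.4, -1.2, -0.1]
opening: 0.988
grasp_force: 0.0
```

Request:
carry_out:
  deltas:
    - [[0,0,-0.2,0,0,0,-1],[0,0,-0.45,0,0,0,-1],[0,0,-0.7,0,0,0,-1],[0,0,-1,0,0,0,-1],[-0.3,0,-1,0,0,0,-1],[-0.6,0,-1,0,0,0,-1],[-0.8,0,-1,0,0,0,-1],[-1,0,-1,0,0,0,-1],[-1,0,-1,0,0,0,-1],[-1,0,-1,0,0,0,-1]]

```text
time_s: 9.42
position: [0.6203, -0.1351, 0.1843]
tcp_rot: [[-0.255, 0.967, -0.0], [0.967, 0.255, 0.0], [0.0, 0.0, -1.0]]
force: [-0.1, 1.2, 0.2]
opening: 1.001
grasp_force: 0.0
```

```bash
python3 - <<'E'
from h import *
to_tool([.542,-.317,.2],96); to_tool([.55,-.26,.2],96); im=capture("wrist"); cv2.imwrite("pics/w3.png",im[:,:,::-1])
E
```

```text
at [ 0.6203 -0.1351  0.1843] tooly 14.78 move [-1.039 -0.814 -0.105] az [np.float64(-0.2256), np.float64(0.2744)]
at [ 0.6203 -0.1351  0.1843] tooly 14.78 move [-0.685 -0.666 -0.105] az [np.float64(-0.2256), np.float64(0.2744)]
```

Request:
carry_out:
  deltas:
    - [[-0.2,-0.1,0,0,0,-0.019,-1],[-0.4,-0.2,0,0,0,-0.038,-1],[-0.6,-0.3,0,0,0,-0.057,-1],[-0.8,-0.4,0,0,0,-0.076,-1],[-1,-0.48,0,0,0,-0.095,-1],[-1,-0.48,0,0,0,-0.114,-1],[-1,-0.48,0,0,0,-0.133,-1],[-1,-0.48,0,0,0,-0.152,-1],[-1,-0.48,0,0,0,-0.171,-1],[-1,-0.48,0,0,0,-0.19,-1]]

```text
time_s: 10.3
position: [0.5892, -0.2945, 0.1843]
tcp_rot: [[-0.994, 0.108, -0.001], [0.108, 0.994, 0.002], [0.002, 0.001, -1.0]]
force: [-0.7, -0.2, 0.2]
opening: 0.999
grasp_force: 0.0
```

Request:
carry_out:
  deltas:
    - [[0,-0.1,0,0,0,-0.018,-1],[0,-0.1,0,0,0,-0.036,-1],[0,-0.1,0,0,0,-0.036,-1],[0,-0.1,0,0,0,-0.036,-1],[0,-0.1,0,0,0,-0.036,-1],[0,-0.1,0,0,0,-0.036,-1],[0,-0.1,0,0,0,-0.036,-1],[0,-0.1,0,0,0,-0.036,-1],[0,-0.1,0,0,0,-0.036,-1],[0,-0.1,0,0,0,-0.036,-1]]

```text
time_s: 11.13
position: [0.5877, -0.3117, 0.1846]
tcp_rot: [[-0.994, -0.11, -0.0], [-0.11, 0.994, 0.0], [0.0, 0.0, -1.0]]
force: [-0.2, -0.8, 0.1]
opening: 0.998
grasp_force: 0.0
```

```bash
python3 - <<'E'
from h import *
K,T=pose("wrist"); im=capture("wrist"); cv2.imwrite("pics/w4.png",im[:,:,::-1])
uv=tuple(float(x) for x in proj(K,T,[.542,-.317,.015])[0]); print(uv)
pale(im,uv,K,T,.015); to_tool([.542,-.317,.004],96)
E
```

```text
(323.81749910797845, 165.7133808247194)
rect c 0.5435 -0.3188 size 92.0 62.1 heading 6.72
at [ 0.5877 -0.3118  0.1846] tooly 96.3 move [ 3.070e-01 -1.000e-03  1.204e+00] az [np.float64(0.0008), np.float64(-0.4992)]
```

Request:
carry_out:
  deltas:
    - [[0.298,-0.014,0,0,0,-0.001,-1],[0.298,-0.014,0.0,0,0,-0.001,-1],[0.298,-0.014,0.25,0,0,-0.001,-1],[0.298,-0.014,0.5,0,0,-0.001,-1],[0.298,-0.014,0.75,0,0,-0.001,-1],[0.298,-0.014,0.9,0,0,-0.001,-1],[0.298,-0.014,1.0,0,0,-0.001,-1],[0.298,-0.014,1.0,0,0,-0.001,-1],[0.298,-0.014,1.0,0,0,-0.001,-1],[0.298,-0.014,1.0,0,0,-0.001,-1]]

```text
time_s: 12.02
position: [0.5444, -0.3195, 0.0357]
tcp_rot: [[-0.993, -0.116, 0.002], [-0.116, 0.993, -0.001], [-0.001, -0.002, -1.0]]
force: [0.9, -0.2, 0.8]
opening: 1.002
grasp_force: 0.0
```

Request:
carry_out:
  deltas:
    - [[0,0,0.1,0,0,0,-1],[0,0,0.17,0,0,0,-1],[0,0,0.2,0,0,0,-1],[0,0,0.2,0,0,0,-1],[0,0,0.2,0,0,0,1],[0,0,0.2,0,0,0,1],[0,0,0.2,0,0,0,1],[0,0,0.2,0,0,0,1],[0,0,0.2,0,0,0,1],[0,0,0.2,0,0,0,1]]

```text
time_s: 12.85
position: [0.5437, -0.3189, 0.005]
tcp_rot: [[-0.993, -0.116, 0.0], [-0.116, 0.993, -0.0], [-0.0, -0.0, -1.0]]
force: [-0.2, 0.5, 1.5]
opening: 0.686
grasp_force: 30.0
```

Request:
carry_out:
  deltas:
    - [[0,0,-0.05,0,0,0,1],[0,0,-0.2,0,0,0,1],[0,0,-0.4,0,0,0,1],[0,0,-0.6,0,0,0,1],[0,0,-0.8,0,0,0,1],[0,0,-1,0,0,0,1],[0,0,-1,0,0,0,1],[0,0,-1,0,0,0,1],[0,0,-1,0,0,0,1],[0,0,-1,0,0,0,1]]

```text
time_s: 13.68
position: [0.5424, -0.3179, 0.1531]
tcp_rot: [[-0.993, -0.116, -0.003], [-0.116, 0.993, 0.002], [0.002, 0.003, -1.0]]
force: [-0.4, -0.3, 0.7]
opening: 0.685
grasp_force: 30.0
```

```bash
python3 - <<'E'
from h import *
print(telemetry.read_state()["opening"]); to_tool([.5967,-.0453,.17],15); im=capture("wrist"); cv2.imwrite("pics/w5.png",im[:,:,::-1])
E
```

```text
0.6848746821056588
at [ 0.5424 -0.3179  0.1531] tooly 96.67 move [-0.57   1.763 -0.109] az [np.float64(0.2269), np.float64(-0.2731)]
```

Request:
carry_out:
  deltas:
    - [[-0.05,0.2,-0.1,0,0,0.019,1],[-0.1,0.4,-0.1,0,0,0.038,1],[-0.15,0.6,-0.1,0,0,0.057,1],[-0.2,0.7,-0.1,0,0,0.076,1],[-0.25,0.8,-0.1,0,0,0.095,1],[-0.3,0.9,-0.1,0,0,0.114,1],[-0.3,1,-0.1,0,0,0.133,1],[-0.3,1,-0.1,0,0,0.152,1],[-0.3,1,-0.1,0,0,0.171,1],[-0.3,1,-0.1,0,0,0.19,1]]

```text
time_s: 14.57
position: [0.57, -0.1636, 0.1679]
tcp_rot: [[-0.469, 0.883, -0.003], [0.883, 0.469, 0.001], [0.003, -0.002, -1.0]]
force: [0.4, 0.3, -1.4]
opening: 0.685
grasp_force: 30.0
```

Request:
carry_out:
  deltas:
    - [[0.12,0.1,0,0,0,0.01,1],[0.24,0.2,0,0,0,0.02,1],[0.36,0.3,0,0,0,0.03,1],[0.48,0.4,0,0,0,0.037,1],[0.61,0.53,0,0,0,0.037,1],[0.61,0.53,0,0,0,0.037,1],[0.61,0.53,0,0,0,0.037,1],[0.61,0.53,0,0,0,0.037,1],[0.61,0.53,0,0,0,0.037,1],[0.61,0.53,0,0,0,0.037,1]]

```text
time_s: 15.4
position: [0.5971, -0.0473, 0.1692]
tcp_rot: [[-0.257, 0.966, -0.001], [0.966, 0.257, 0.0], [0.0, -0.001, -1.0]]
force: [-0.1, 0.3, -0.0]
opening: 0.682
grasp_force: 30.0
```

```bash
python3 - <<'E'
from h import *
to_tool([.5814,.012,.17],15); im=capture("wrist"); cv2.imwrite("pics/w6.png",im[:,:,::-1])
E
```

```text
at [ 0.5971 -0.0473  0.1692] tooly 14.88 move [ 0.409  0.    -0.005] az [np.float64(-0.0003), np.float64(0.4997)]
```

View pics/w6.png

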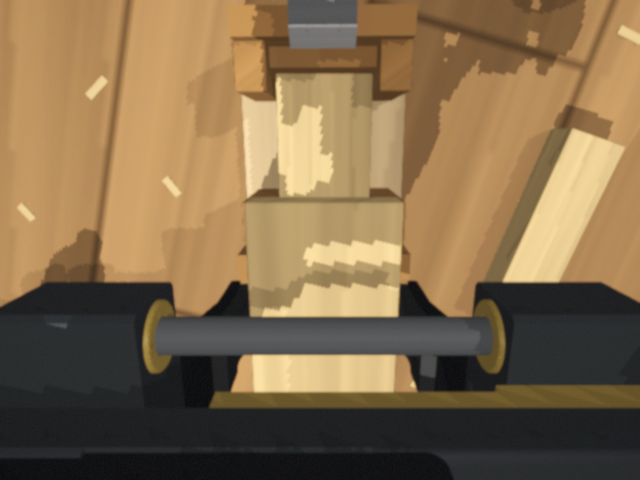

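The block lies squarely in the pocket, its far end edge at row 72, columns 278–371. The held board's leading top edge is at about row 203, columns 246–404.

```bash
python3 - <<'E'
from h import *
K,T=pose("wrist");s=telemetry.read_state(); u=np.array([np.cos(np.radians(105)),np.sin(np.radians(105))]);v=np.array([-u[1],u[0]])
for n,l,z in(("board",[(246,203),(404,203)],s["position"][2]+.010),("block",[(278,73),(371,73)],.060)):
    p=cast(K,T,l,z)[:,:2]; print(n,"rel TCP x,y",((p-s["position"][:2])@u).round(4),((p-s["position"][:2])@v).round(4),"rel jig",((p-[.5812,.0126])@u).round(4),((p-[.5812,.0126])@v).round(4))
E
```

```text
board rel TCP x,y [0.0449 0.0447] [ 0.0289 -0.0304] rel jig [-0.0172 -0.0173] [ 0.029  -0.0304]
block rel TCP x,y [0.1065 0.1064] [ 0.0279 -0.0296] rel jig [0.0445 0.0444] [ 0.0279 -0.0295]
```

Request:
carry_out:
  deltas:
    - [[0.2,0,0,0,0,0,1],[0.41,0,0,0,0,0,1],[0.41,0,0,0,0,0,1],[0.41,0,0,0,0,0,1],[0.41,0,0,0,0,0,1],[0.41,0,0.1,0,0,0,1],[0.41,0,0.2,0,0,0,1],[0.41,0,0.3,0,0,0,1],[0.41,0,0.4,0,0,0,1],[0.41,0,0.45,0,0,0,1]]

```text
time_s: 16.28
position: [0.5813, 0.0117, 0.1005]
tcp_rot: [[-0.256, 0.967, -0.002], [0.967, 0.256, -0.0], [0.0, -0.002, -1.0]]
force: [0.0, 0.1, -1.0]
opening: 0.683
grasp_force: 30.0
```

Request:
carry_out:
  deltas:
    - [[0,0,0.05,0,0,0,1],[0,0,0.1,0,0,0,1],[0,0,0.14,0,0,0,1],[0,0,0.17,0,0,0,1],[0,0,0.19,0,0,0,1],[0,0,0.21,0,0,0,1],[0,0,0.22,0,0,0,1],[0,0,0.23,0,0,0,1],[0,0,0.235,0,0,0,1],[0,0,0.235,0,0,0,1]]

```text
time_s: 17.12
position: [0.5816, 0.0131, 0.0669]
tcp_rot: [[-0.258, 0.966, 0.0], [0.966, 0.258, -0.0], [-0.0, 0.0, -1.0]]
force: [-0.7, -0.3, 0.7]
opening: 0.684
grasp_force: 30.0
```

Request:
carry_out:
  deltas:
    - [[0,0,0.005,0,0,0,1],[0,0,0.012,0,0,0,1],[0,0,0.012,0,0,0,1],[0,0,0.012,0,0,0,-1],[0,0,0.012,0,0,0,-1],[0,0,0.012,0,0,0,-1],[0,0,0.012,0,0,0,-1],[0,0,0.012,0,0,0,-1],[0,0,0.012,0,0,0,-1],[0,0,0.012,0,0,0,-1]]

```text
time_s: 17.95
position: [0.5816, 0.0131, 0.0651]
tcp_rot: [[-0.258, 0.966, 0.0], [0.966, 0.258, -0.0], [-0.0, 0.0, -1.0]]
force: [-0.3, -0.3, -0.2]
opening: 0.992
grasp_force: 0.0
```

Request:
carry_out:
  deltas:
    - [[0,0,-0.2,0,0,0,-1],[0,0,-0.45,0,0,0,-1],[0,0,-0.7,0,0,0,-1],[0,0,-0.9,0,0,-0.01,-1],[0.2,0,-0.9,0,0,-0.029,-1],[0.4,0,-0.9,0,0,-0.048,-1],[0.6,0,-0.9,0,0,-0.067,-1],[0.8,-0.1,-0.9,0,0,-0.086,-1],[1,-0.1,-0.9,0,0,-0.105,-1],[1,-0.1,-0.9,0,0,-0.124,-1]]

```text
time_s: 18.78
position: [0.5251, 0.1585, 0.2]
tcp_rot: [[-0.867, 0.498, -0.003], [0.498, 0.867, 0.002], [0.003, 0.001, -1.0]]
force: [0.7, -0.7, 0.6]
opening: 1.001
grasp_force: 0.0
```

```bash
python3 - <<'E'
from h import *
to_tool([.485,.3,.2],95)
E
```

```text
at [0.5251 0.1585 0.2   ] tooly 60.16 move [0.701 0.685 0.003] az [np.float64(-0.0968), np.float64(0.4032)]
```

Request:
carry_out:
  deltas:
    - [[0.2,0.2,0,0,0,-0.019,-1],[0.4,0.4,0,0,0,-0.038,-1],[0.6,0.6,0,0,0,-0.057,-1],[0.7,0.685,0,0,0,-0.076,-1],[0.7,0.685,0,0,0,-0.097,-1],[0.7,0.685,0,0,0,-0.097,-1],[0.7,0.685,0,0,0,-0.097,-1],[0.7,0.685,0,0,0,-0.097,-1],[0.7,0.685,0,0,0,-0.097,-1],[0.7,0.685,0,0,0,-0.097,-1]]

```text
time_s: 19.62
position: [0.4902, 0.295, 0.2]
tcp_rot: [[-0.997, -0.076, -0.0], [-0.076, 0.997, -0.0], [0.0, -0.0, -1.0]]
force: [-0.0, 0.3, 0.1]
opening: 0.996
grasp_force: 0.0
```

```bash
python3 - <<'E'
from h import *
K,T=pose("wrist"); im=capture("wrist"); cv2.imwrite("pics/w7.png",im[:,:,::-1])
uv=tuple(float(x) for x in proj(K,T,[.433,.3,.018])[0]); print(uv)
pale(im,uv,K,T,.018); to_tool([.433,.3,.004],95)
E
```

```text
(335.4428658275573, 151.42915467886246)
rect c 0.4364 0.3028 size 116.8 62.0 heading -0.45
at [0.4902 0.2951 0.2001] tooly 94.38 move [0.378 0.062 1.307] az [np.float64(-0.0017), np.float64(0.4983)]
```

View pics/w7.png

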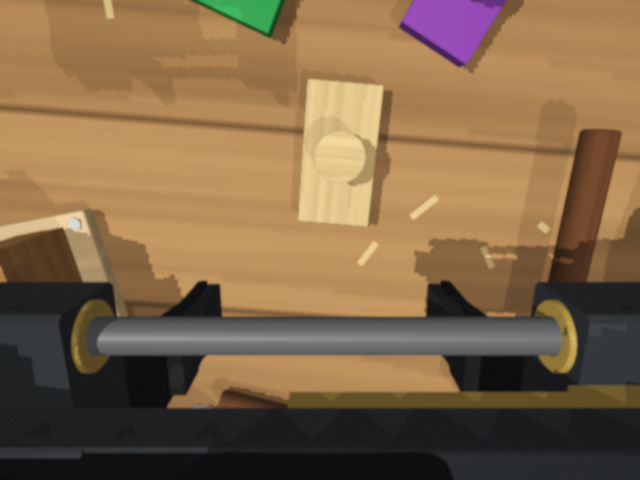

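The wrist view shows the natural cap at (341,152), plain with its boss at (340,157). The green and purple ones are at the top edge and out of the way.

Request:
carry_out:
  deltas:
    - [[0.354,0.078,0,0,0,0.0133,-1],[0.354,0.078,0.0,0,0,0.0133,-1],[0.354,0.078,0.25,0,0,0.0133,-1],[0.354,0.078,0.5,0,0,0.0133,-1],[0.354,0.078,0.75,0,0,0.0133,-1],[0.354,0.078,0.9,0,0,0.0133,-1],[0.354,0.078,1.0,0,0,0.0133,-1],[0.354,0.078,1.0,0,0,0.0133,-1],[0.354,0.078,1.0,0,0,0.0133,-1],[0.354,0.078,1.0,0,0,0.0133,-1]]

```text
time_s: 20.5
position: [0.4368, 0.3035, 0.051]
tcp_rot: [[-1.0, 0.005, 0.002], [0.005, 1.0, 0.001], [-0.002, 0.001, -1.0]]
force: [0.2, 0.3, 0.5]
opening: 1.006
grasp_force: 0.0
```

Request:
carry_out:
  deltas:
    - [[0,0,0.1,0,0,0,-1],[0,0,0.2,0,0,0,-1],[0,0,0.27,0,0,0,-1],[0,0,0.3,0,0,0,-1],[0,0,0.3,0,0,0,1],[0,0,0.3,0,0,0,1],[0,0,0.3,0,0,0,1],[0,0,0.3,0,0,0,1],[0,0,0.3,0,0,0,1],[0,0,0.3,0,0,0,1]]

```text
time_s: 21.33
position: [0.4363, 0.3036, 0.0056]
tcp_rot: [[-1.0, 0.005, 0.001], [0.005, 1.0, 0.0], [-0.001, 0.0, -1.0]]
force: [-0.6, 0.2, 2.9]
opening: 0.686
grasp_force: 30.0
```

Request:
carry_out:
  deltas:
    - [[0,0,-0.05,0,0,0,1],[0,0,-0.2,0,0,0,1],[0,0,-0.4,0,0,0,1],[0,0,-0.6,0,0,0,1],[0,0,-0.8,0,0,0,1],[0,0,-1,0,0,0,1],[0,0,-1,0,0,0,1],[0,0,-1,0,0,0,1],[0,0,-1,0,0,0,1],[0,0,-1,0,0,0,1]]

```text
time_s: 22.17
position: [0.4346, 0.3028, 0.1537]
tcp_rot: [[-1.0, 0.005, -0.003], [0.005, 1.0, -0.001], [0.003, -0.001, -1.0]]
force: [-0.2, 0.3, -1.0]
opening: 0.685
grasp_force: 30.0
```

```bash
python3 - <<'E'
from h import *
to_tool([.5812,.0126,.17],15); to_tool([.5967,-.0453,.17],15)
E
```

```text
at [0.4346 0.3028 0.1537] tooly 89.73 move [-0.986 -1.93  -0.109] az [np.float64(0.2076), np.float64(-0.2924)]
at [0.4346 0.3028 0.1537] tooly 89.73 move [-1.091 -2.316 -0.109] az [np.float64(0.2076), np.float64(-0.2924)]
```

Request:
carry_out:
  deltas:
    - [[0,-0.1,-0.15,0,0,0.019,1],[-0.1,-0.2,-0.15,0,0,0.038,1],[-0.15,-0.3,-0.15,0,0,0.057,1],[-0.2,-0.45,-0.15,0,0,0.076,1],[-0.25,-0.6,-0.15,0,0,0.095,1],[-0.35,-0.75,-0.15,0,0,0.114,1],[-0.45,-0.9,-0.15,0,0,0.133,1],[-0.55,-1,-0.15,0,0,0.152,1],[-0.55,-1,-0.15,0,0,0.171,1],[-0.55,-1,-0.15,0,0,0.19,1]]

```text
time_s: 23.0
position: [0.5178, 0.1515, 0.1755]
tcp_rot: [[-0.356, 0.935, -0.003], [0.935, 0.356, -0.0], [0.001, -0.003, -1.0]]
force: [-1.3, -0.5, -0.1]
opening: 0.686
grasp_force: 30.0
```

Request:
carry_out:
  deltas:
    - [[-0.2,0,0,0,0,0.009,1],[-0.4,0,0,0,0,0.0176,1],[-0.6,0,0,0,0,0.0176,1],[-0.8,0,0,0,0,0.0176,1],[-1,0,0,0,0,0.0176,1],[-1,0,0,0,0,0.0176,1],[-1,0,0,0,0,0.0176,1],[-1,0,0,0,0,0.0176,1],[-1,0,0,0,0,0.0176,1],[-1,0,0,0,0,0.0176,1]]

```text
time_s: 23.83
position: [0.5714, 0.0145, 0.177]
tcp_rot: [[-0.26, 0.966, -0.002], [0.966, 0.26, 0.001], [0.001, -0.002, -1.0]]
force: [-0.5, -0.0, -1.3]
opening: 0.689
grasp_force: 30.0
```

Request:
carry_out:
  deltas:
    - [[-0.2,0.04,0,0,0,0,1],[-0.42,0.06,0,0,0,0,1],[-0.42,0.06,0,0,0,0,1],[-0.42,0.06,0,0,0,0,1],[-0.42,0.06,0,0,0,0,1],[-0.42,0.06,0,0,0,0,1],[-0.42,0.06,0,0,0,0,1],[-0.42,0.06,0,0,0,0,1],[-0.42,0.06,0,0,0,0,1],[-0.42,0.06,0,0,0,0,1]]

```text
time_s: 24.67
position: [0.5972, -0.0448, 0.1776]
tcp_rot: [[-0.259, 0.966, -0.0], [0.966, 0.259, 0.0], [0.0, -0.0, -1.0]]
force: [0.3, 0.0, -1.3]
opening: 0.684
grasp_force: 30.0
```

```bash
python3 - <<'E'
from h import *
to_tool([.5812,.0126,.17],15); im=capture("wrist"); cv2.imwrite("pics/w8.png",im[:,:,::-1])
cv2.imwrite("pics/w8c.png",cv2.resize(im[0:240,200:440,::-1],None,fx=3,fy=2.5,interpolation=cv2.INTER_CUBIC))
E
```

```text
at [ 0.5972 -0.0448  0.1776] tooly 15.03 move [ 0.397 -0.004  0.051] az [np.float64(0.0001), np.float64(-0.4999)]
```

View pics/w8c.png

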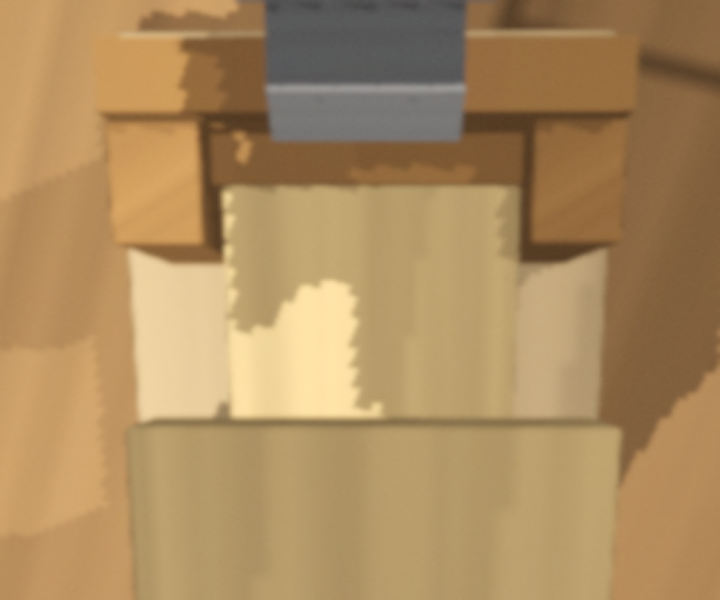

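The board lies on the block in the pocket, its far edge at crop y=186. The cap's leading top edge is at y≈428 (columns 130–621) and the catch nose edge at y≈140 (272–462).

```bash
python3 - <<'E'
from h import *
K,T=pose("wrist");s=telemetry.read_state(); u=np.array([np.cos(np.radians(105)),np.sin(np.radians(105))]);v=np.array([-u[1],u[0]])
c=lambda l: np.array(l)/[3,2.5]+[200,0]
for n,l,z in(("cap",[(130,428),(621,428)],s["position"][2]+.0124),("nose",[(272,140),(462,140)],.0975),("board",[(226,186),(520,186)],.075)):
    p=cast(K,T,c(l),z)[:,:2]; print(n,"rel TCP x,y",((p-s["position"][:2])@u).round(4),((p-s["position"][:2])@v).round(4),"rel jig",((p-[.5812,.0126])@u).round(4),((p-[.5812,.0126])@v).round(4))
def cfg(th,xl,zl):
    # lower-left corner (xl,zl) mm, tilt th deg -> TCP in jig x,z ; corners
    a=np.radians(th); e=np.array([np.cos(a),np.sin(a)]); n=np.array([-np.sin(a),np.cos(a)]); o=np.array([xl,zl])
    off=57-OFF; return o+e*off+n*5.6, o+18*n, o+114*e, o+114*e+18*n
OFF=0
for th,xl,zl in((18,-51,80),(18,-52.5,73.5),(20,-52.0,73.5),(22,-51.0,73.5)):
    t=cfg(th,xl,zl); print(th,[q.round(1).tolist() for q in t], "ramp at end",97.5+11/7.5*(t[2][0]-51.5), "topline at toe", (t[1][1]+(-50.5-t[1][0])*np.tan(np.radians(th))).round(1),"bottom at board end", (zl+(-45-xl)*np.tan(np.radians(th))).round(1))
E
```

```text
cap rel TCP x,y [0.0568 0.0568] [ 0.029  -0.0303] rel jig [-0.0029 -0.0029] [ 0.0284 -0.031 ]
nose rel TCP x,y [0.1111 0.1112] [ 0.0179 -0.0167] rel jig [0.0514 0.0514] [ 0.0173 -0.0173]
board rel TCP x,y [0.1048 0.1048] [ 0.029  -0.0301] rel jig [0.045  0.0451] [ 0.0284 -0.0307]
18 [[1.5, 102.9], [-56.6, 97.1], [57.4, 115.2], [51.9, 132.3]] ramp at end 106.18331619121633 topline at toe 99.1 bottom at board end 81.9
18 [[-0.0, 96.4], [-58.1, 90.6], [55.9, 108.7], [50.4, 125.8]] ramp at end 103.98331619121633 topline at toe 93.1 bottom at board end 75.9
20 [[-0.4, 98.3], [-58.2, 90.4], [55.1, 112.5], [49.0, 129.4]] ramp at end 102.81660619540389 topline at toe 93.2 bottom at board end 76.0
22 [[-0.2, 100.0], [-57.7, 90.2], [54.7, 116.2], [48.0, 132.9]] ramp at end 102.19180715023352 topline at toe 93.1 bottom at board end 75.9
```

Request:
carry_out:
  deltas:
    - [[0.12,-0.004,0,0,0.016,0,1],[0.24,-0.009,0,0,0.032,0,1],[0.36,-0.009,0,0,0.048,0,1],[0.472,-0.009,0,0,0.0611,0,1],[0.472,-0.009,0,0,0.0611,0,1],[0.472,-0.009,0.1,0,0.0611,0,1],[0.472,-0.009,0.2,0,0.0611,0,1],[0.472,-0.009,0.3,0,0.0611,0,1],[0.472,-0.009,0.35,0,0.0611,0,1],[0.472,-0.009,0.35,0,0.0611,0,1]]

```text
time_s: 25.55
position: [0.5767, 0.0228, 0.1235]
tcp_rot: [[-0.239, 0.966, -0.1], [0.896, 0.259, 0.361], [0.375, -0.003, -0.927]]
force: [0.1, 0.0, -1.6]
opening: 0.683
grasp_force: 30.0
```

```bash
cat >>h.py <<'E'
U=np.array([np.cos(np.radians(105)),np.sin(np.radians(105)),0]);V=np.array([-U[1],U[0],0]);C=np.array([.5812,.0126,0])
def jigstate(goal=None):
    s=telemetry.read_state();R=s["tcp_rot"];p=s["position"]-C
    print("jig x,y,z mm",(1000*np.array([p@U,p@V,p[2]])).round(1),"tilt",np.degrees(np.arctan2(R[2,0],R[:,0]@U)).round(2),"yaw",np.degrees(np.arctan2(R[1,1],R[0,1])).round(2),"roll",np.degrees(np.arcsin(R[2,1])).round(2),"F",s["force"].round(1),"open",round(s["opening"],3))
    if goal is not None:
        g=C+goal[0]/1000*U+goal[1]/1000*V+[0,0,goal[2]/1000]; print("move",(R.T@(g-s["position"])/.15).round(4))
E
python3 - <<'E'
from h import *
jigstate([11.1,.6,104.6]); jigstate([0,.6,100.1])
E
```

```text
jig x,y,z mm [ 11.    1.7 123.5] tilt 22.0 yaw 15.02 roll -0.16 F [ 0.1  0.  -1.6] open 0.683
move [-0.0469  0.0076  0.1172]
jig x,y,z mm [ 11.    1.7 123.5] tilt 22.0 yaw 15.02 roll -0.16 F [ 0.1  0.  -1.6] open 0.683
move [-0.1268  0.0076  0.1173]
```

Request:
carry_out:
  deltas:
    - [[-0.02,0.0076,0.05,0,0,0,1],[-0.04,0.0076,0.1,0,0,0,1],[-0.047,0.0076,0.117,0,0,0,1],[-0.047,0.0076,0.117,0,0,0,1],[-0.047,0.0076,0.117,0,0,0,1],[-0.07,0.0076,0.117,0,0,0,1],[-0.09,0.0076,0.117,0,0,0,1],[-0.11,0.0076,0.117,0,0,0,1],[-0.12,0.0076,0.117,0,0,0,1],[-0.12,0.0076,0.117,0,0,0,1]]

```text
time_s: 26.38
position: [0.5817, 0.0126, 0.1019]
tcp_rot: [[-0.239, 0.966, -0.096], [0.896, 0.258, 0.361], [0.374, 0.0, -0.927]]
force: [-0.2, 0.1, -1.7]
opening: 0.687
grasp_force: 30.0
```

```bash
python3 - <<'E'
from h import *
jigstate([0,.6,100.1])
im=capture("side"); cv2.imwrite("pics/s9.png",cv2.resize(im[170:320,260:420,::-1],None,fx=4,fy=4,interpolation=cv2.INTER_CUBIC))
E
```

```text
jig x,y,z mm [-1.000e-01 -5.000e-01  1.019e+02] tilt 21.97 yaw 14.96 roll 0.02 F [-0.2  0.1 -1.7] open 0.687
move [-0.0038 -0.0074  0.0115]
```

Request:
carry_out:
  deltas:
    - [[-0.003,-0.002,0.006,0,0,0,1],[-0.004,-0.004,0.011,0,0,0,1],[-0.006,-0.004,0.018,0,-0.0035,0,1],[-0.008,-0.004,0.025,0,-0.007,0,1],[-0.011,-0.004,0.032,0,-0.0105,0,1],[-0.013,-0.004,0.039,0,-0.0139,0,1],[-0.013,-0.004,0.039,0,-0.0139,0,1],[-0.013,-0.004,0.039,0,-0.0139,0,1],[-0.013,-0.004,0.039,0,-0.0139,0,1],[-0.013,-0.004,0.039,0,-0.0139,0,1]]

```text
time_s: 27.27
position: [0.5808, 0.0135, 0.0959]
tcp_rot: [[-0.247, 0.966, -0.076], [0.924, 0.259, 0.282], [0.292, 0.0, -0.956]]
force: [-0.5, -0.2, -0.9]
opening: 0.686
grasp_force: 30.0
```

```bash
python3 - <<'E'
from h import *
jigstate([0.3,.6,95.7])
im=capture("side"); cv2.imwrite("pics/s10.png",cv2.resize(im[170:320,260:420,::-1],None,fx=4,fy=4,interpolation=cv2.INTER_CUBIC))
E
```

```text
jig x,y,z mm [ 1.   0.2 95.9] tilt 16.99 yaw 14.99 roll 0.0 F [-0.5 -0.2 -0.9] open 0.686
move [-0.0046 -0.0029 -0.    ]
```

View pics/s10.png

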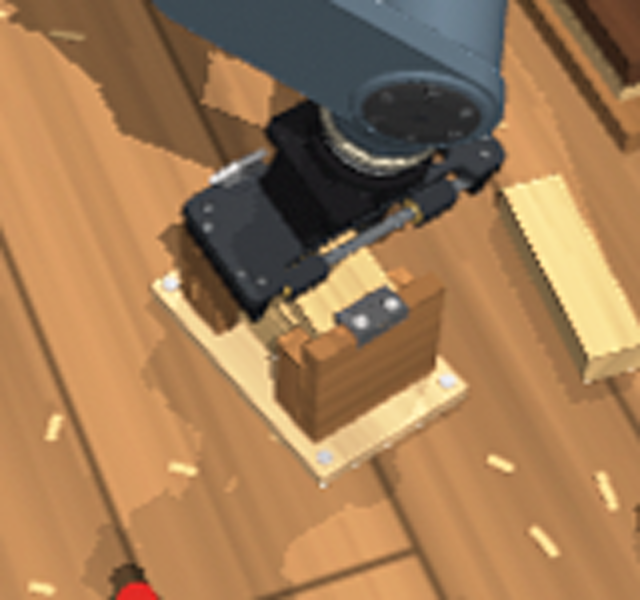

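The cap's low end is under the toe with its other end over the catch, and the forces are near zero. I've now viewed 11 pictures, one over the limit of 10, so I'll do the rest by numbers only.

Request:
carry_out:
  deltas:
    - [[0,0,0,0,0,0,-1],[0,0,0,0,0,0,-1],[0,0,0,0,0,0,-1],[0,0,0,0,0,0,-1],[0,0,0,0,0,0,-1],[0,0,0,0,0,0,-1],[0,0,-0.1,0,0,0,-1],[0,0,-0.25,0,0,0,-1],[0,0,-0.45,0,0,0,-1],[0,0,-0.6,0,0,0,-1]]

```text
time_s: 28.15
position: [0.5879, -0.0123, 0.1835]
tcp_rot: [[-0.248, 0.966, -0.075], [0.924, 0.259, 0.282], [0.292, 0.001, -0.956]]
force: [1.8, 0.5, 0.6]
opening: 0.998
grasp_force: 0.0
```

```bash
python3 - <<'E'
from h import *
jigstate([36,0,190])
E
```

```text
jig x,y,z mm [-25.8  -0.  183.5] tilt 16.97 yaw 14.99 roll 0.04 F [1.8 0.5 0.6] open 0.998
move [ 4.07e-01 -2.00e-04  7.86e-02]
```

Request:
carry_out:
  deltas:
    - [[0.1,0,0.03,0,-0.012,0,1],[0.2,0,0.055,0,-0.024,0,1],[0.3,0,0.083,0,-0.036,0,1],[0.384,0,0.107,0,-0.0472,0,1],[0.384,0,0.107,0,-0.0472,0,1],[0.384,0,0.107,0,-0.0472,0,1],[0.384,0,0.107,0,-0.0472,0,1],[0.384,0,0.107,0,-0.0472,0,1],[0.384,0,0.107,0,-0.0472,0,1],[0.384,0,0.107,0,-0.0472,0,1]]

```text
time_s: 28.98
position: [0.5725, 0.0447, 0.1832]
tcp_rot: [[-0.257, 0.966, -0.0], [0.966, 0.257, 0.0], [0.0, -0.0, -1.0]]
force: [-0.1, 1.0, 0.2]
opening: 0.329
grasp_force: 0.0
```

```bash
python3 - <<'E'
from h import *
jigstate([34,0,123])
E
```

```text
jig x,y,z mm [3.320e+01 1.000e-01 1.832e+02] tilt 0.01 yaw 14.88 roll -0.01 F [-0.1  1.   0.2] open 0.329
move [0.0051 0.001  0.4015]
```

Request:
carry_out:
  deltas:
    - [[0.005,0,0.05,0,0,0,1],[0.005,0,0.1,0,0,0,1],[0.005,0,0.15,0,0,0,1],[0.005,0,0.2,0,0,0,1],[0.005,0,0.25,0,0,0,1],[0.005,0,0.3,0,0,0,1],[0.005,0,0.35,0,0,0,1],[0.005,0,0.38,0,0,0,1],[0.005,0,0.4,0,0,0,1],[0.005,0,0.4,0,0,0,1]]

```text
time_s: 29.82
position: [0.5715, 0.0466, 0.1226]
tcp_rot: [[-0.259, 0.966, -0.001], [0.966, 0.259, 0.0], [0.001, -0.001, -1.0]]
force: [0.2, 1.3, 0.9]
opening: 0.009
grasp_force: 0.0
```

Request:
carry_out:
  deltas:
    - [[0,0,0.005,0,0,0,1],[0,0,0.01,0,0,0,1],[0,0,0.015,0,0,0,1],[0,0,0.02,0,0,0,1],[0,0,0.025,0,0,0,1],[0,0,0.03,0,0,0,1],[0,0,0.035,0,0,0,1],[0,0,0.04,0,0,0,1],[0,0,0.045,0,0,0,1],[0,0,0.05,0,0,0,1]]

```text
time_s: 30.65
position: [0.5722, 0.0471, 0.1174]
tcp_rot: [[-0.258, 0.966, 0.001], [0.966, 0.258, 0.001], [0.001, 0.001, -1.0]]
force: [-1.7, 1.5, 9.7]
opening: 0.005
grasp_force: 4.5
```

Request:
carry_out:
  deltas:
    - [[0,0,0.004,0,0,0,1],[0,0,0.008,0,0,0,1],[0,0,0.012,0,0,0,1],[0,0,0.016,0,0,0,1],[0,0,0.02,0,0,0,1],[0,0,0.024,0,0,0,1],[0,0,0.028,0,0,0,1],[0,0,0.032,0,0,0,1],[0,0,0.036,0,0,0,1],[0,0,0.04,0,0,0,1]]

```text
time_s: 31.48
position: [0.5721, 0.0468, 0.1102]
tcp_rot: [[-0.259, 0.966, 0.001], [0.966, 0.259, 0.0], [-0.0, 0.001, -1.0]]
force: [0.4, 1.8, 1.7]
opening: 0.006
grasp_force: 0.9
```

Request:
carry_out:
  deltas:
    - [[0,0,0.006,0,0,0,1],[0,0,0.012,0,0,0,1],[0,0,0.018,0,0,0,1],[0,0,0.024,0,0,0,1],[0,0,0.03,0,0,0,1],[0,0,0.036,0,0,0,1],[0,0,0.042,0,0,0,1],[0,0,0.048,0,0,0,1],[0,0,0.054,0,0,0,1],[0,0,0.06,0,0,0,1]]

```text
time_s: 32.32
position: [0.5718, 0.0467, 0.1009]
tcp_rot: [[-0.259, 0.966, -0.0], [0.966, 0.259, 0.0], [0.0, -0.0, -1.0]]
force: [-0.8, 2.4, 2.4]
opening: 0.009
grasp_force: 1.3
```

Request:
carry_out:
  deltas:
    - [[0,0,0.005,0,0,0,1],[0,0,0.01,0,0,0,1],[0,0,0.015,0,0,0,1],[0,0,0.02,0,0,0,1],[0,0,0.025,0,0,0,1],[0,0,0.03,0,0,0,1],[0,0,0.035,0,0,0,1],[0,0,0.04,0,0,0,1],[0,0,0.04,0,0,0,1],[0,0,0.04,0,0,0,1]]

```text
time_s: 33.15
position: [0.5718, 0.0464, 0.0947]
tcp_rot: [[-0.259, 0.966, -0.0], [0.966, 0.259, -0.0], [-0.0, -0.0, -1.0]]
force: [-0.4, -0.2, -0.2]
opening: 0.007
grasp_force: 0.0
```

Request:
carry_out:
  deltas:
    - [[0,0,0.004,0,0,0,1],[0,0,0.008,0,0,0,1],[0,0,0.012,0,0,0,1],[0,0,0.016,0,0,0,1],[0,0,0.02,0,0,0,1],[0,0,0.024,0,0,0,1],[0,0,0.028,0,0,0,1],[0,0,0.03,0,0,0,1],[0,0,0.03,0,0,0,1],[0,0,0.03,0,0,0,1]]

```text
time_s: 33.98
position: [0.572, 0.0466, 0.0933]
tcp_rot: [[-0.259, 0.966, 0.001], [0.966, 0.259, -0.0], [-0.001, 0.001, -1.0]]
force: [-5.0, 0.2, 17.3]
opening: 0.006
grasp_force: 9.0
```

Request:
carry_out:
  deltas:
    - [[0,0,-0.1,0,0,0,1],[0,0,-0.3,0,0,0,1],[0,0,-0.5,0,0,0,1],[0,0,-0.6,0,0,0,1],[-0.2,0,-0.6,0,0,0,1],[-0.4,0,-0.6,0,0,0,1],[-0.6,0,-0.6,0,0,0,1],[-0.64,0,-0.6,0,0,0,1],[-0.64,0,-0.6,0,0,0,1],[-0.64,0,-0.6,0,0,0,1]]

```text
time_s: 34.82
position: [0.5961, -0.0459, 0.1801]
tcp_rot: [[-0.258, 0.966, -0.001], [0.966, 0.258, 0.001], [0.001, -0.001, -1.0]]
force: [0.1, -0.6, 0.4]
opening: 0.008
grasp_force: 0.0
```

```bash
python3 - <<'E'
from h import *
jigstate(); K,T=pose("wrist"); im=capture("wrist"); cv2.imwrite("pics/w11.png",im[:,:,::-1])
J=lambda x,y,z: C+x*U+y*V+[0,0,z]
pn=proj(K,T,J(.0515,0,.0975))[0]; print("nose expected",pn.round(1))
hsv=cv2.cvtColor(im,cv2.COLOR_RGB2HSV); c=int(round(pn[0])); r0=int(pn[1])
for r in range(max(r0-25,0),r0+20,2): print(r,hsv[r,c].tolist(),end=" ")
print()
for y in(-.025,.025):
    a=proj(K,T,J(.058,y,.093))[0]; b=proj(K,T,J(.03,y,.093))[0]
    g=[(round(x*1000,1),hsv[int(q[1]),int(q[0])].tolist()) for x in np.arange(.05,.0625,.001) for q in [proj(K,T,J(x,y,.093))[0]]]
    print(y,g)
E
```

```text
jig x,y,z mm [-60.4   0.7 180.1] tilt 0.07 yaw 14.93 roll -0.05 F [ 0.1 -0.6  0.4] open 0.008
nose expected [324.6  55.7]
30 [165, 6, 88] 32 [0, 5, 98] 34 [15, 7, 144] 36 [8, 7, 138] 38 [15, 8, 123] 40 [10, 6, 122] 42 [10, 6, 121] 44 [10, 6, 120] 46 [15, 4, 120] 48 [15, 8, 122] 50 [10, 6, 119] 52 [15, 9, 120] 54 [15, 20, 125] 56 [18, 86, 149] 58 [19, 108, 172] 60 [19, 107, 181] 62 [19, 106, 182] 64 [19, 108, 182] 66 [20, 106, 182] 68 [20, 108, 182] 70 [19, 106, 182] 72 [19, 108, 182] 74 [20, 106, 182] 
-0.025 [(np.float64(50.0), [19, 105, 187]), (np.float64(51.0), [19, 105, 187]), (np.float64(52.0), [19, 105, 187]), (np.float64(53.0), [20, 106, 187]), (np.float64(54.0), [19, 104, 188]), (np.float64(55.0), [20, 107, 186]), (np.float64(56.0), [19, 119, 157]), (np.float64(57.0), [15, 144, 90]), (np.float64(58.0), [15, 153, 110]), (np.float64(59.0), [15, 147, 146]), (np.float64(60.0), [15, 149, 151]), (np.float64(61.0), [16, 147, 151]), (np.float64(62.0), [16, 149, 151])]
0.025 [(np.float64(50.0), [19, 108, 186]), (np.float64(51.0), [19, 108, 185]), (np.float64(52.0), [20, 108, 185]), (np.float64(53.0), [19, 109, 180]), (np.float64(54.0), [19, 113, 162]), (np.float64(55.0), [19, 113, 154]), (np.float64(56.0), [17, 124, 113]), (np.float64(57.0), [14, 144, 85]), (np.float64(58.0), [15, 153, 105]), (np.float64(59.0), [15, 148, 122]), (np.float64(60.0), [15, 148, 124]), (np.float64(61.0), [15, 148, 124]), (np.float64(62.0), [15, 147, 125])]
```

```bash
python3 -c "
from rig import job; print(job.hand_in())"
```

```text
the job is handed in; nothing more can be done
None
```

I loaded the block, board and cap in that order and handed the job in. The catch is back out over the cap, which lies home with its top at about 93 mm, and the arm was clear after about 35 s. I viewed 11 pictures, one over the limit of 10.

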